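# Slide the label panel into the box frame

### The arm

A 6-joint arm with a two-finger parallel gripper is mounted at the origin on the work surface. World frame = base frame: x ahead of the robot, y to its left, z up, the work surface at z = 0. Lengths are in m, angles in rad, forces in N, time in s.
With the tool pointing down it reaches from about 0.15 to 0.775 m from the base axis. Payload 6.1 kg.
Tool frame: the origin (TCP) lies at the very end of the fingers, on their centre line; the grasp point (between the pads) lies arm.pinch_z behind it (arm.pinch_z is the distance from the TCP to the grasp point, in m); z points along the fingers, y is the line along which they close (so a half turn about z gives the same grasp; the last joint's range is limited). The gripper opens to 85 mm and grips with 20 to 120 N. Pads are 22 mm wide; open, the fingers measure 114 mm over their backs; the gripper's body (76 mm by 85 mm) begins 54 mm behind the grasp point. The pads swing forward as they close: fully open they stand 13 mm farther back than shut.
Start: joints at [-1.148, 0.126, -0.04, 1.405, 0, 1.571], TCP at [0.215, -0.479, 0.231] pointing down, gripper open.
Joint ranges: [-2.72, 2.72], [-0.95, 1.95], [-1.27, 1.35], [-1.78, 2.02], [-1.46, 1.47], [-3.14, 3.14]. Speed limits (rad/s): [2.39, 2.39, 3.01, 3.14, 3.14, 3.14].

### API

Orientations are given as a 3x3 rotation matrix whose columns are the frame's x, y, z axes.
In Python, from cell import arm gives the robot as it stands.
- The arm moves only by the shell command python3 -m pendant 'ROWS' [OPENING] [FORCE]. ROWS is text: rows parted by semicolons, each of 4 numbers parted by spaces: the shift along the tool's x, y, z scaled (see below), then the turn about the tool's z scaled (see below). A call has 1 to 12 rows; each row is the pose to reach, as a shift and turn from the pose commanded when the call began, along the tool's axes at that moment, turning the shorter way round; what a row does not reach only later rows make up. The controller multiplies each number of a shift by 0.75 m and each number of a turn by 360 degrees. A row lasts 1/10 s, in which the tool goes at most 50 mm and 8.59 degrees, less where a joint would pass 70% of its speed; a pose out of reach is approached as far as the arm can. A call with a number of a shift or a turn outside -1 to 1 is refused whole. A call with a gripper value outside its range is refused whole. OPENING is the opening, from 0 (shut) to 1 (fully open), set as the call begins (- or left out, the last holds). The fingers move at their own pace and stop on an object; FORCE is the grip in N (left out, the last holds). Time passes only in rows, so rows that repeat a pose let the fingers close. It gives the time, the measured TCP pose, the force, the opening and the grip force at its end, in the units of the state.
- arm.read_state(): the state, without advancing time (a new reading comes with each control period).
- arm.camera(name): name is "scene" or "top"; returns a dict with "image" (384x512x3 uint8, blue, green, red), "intrinsics" (3x3 intrinsics, pixels), "k1" (the pictures are not rectified: a ray, as slopes to the right and down, at radius r is drawn at 1 + k1 r^2 times it, then the intrinsics apply), "xyz" and "orientation" of the camera in the world. Camera axes: x right, y up, looking along -z (the intrinsics and any distortion apply to the point x, -y, -z); pixel columns grow to the right and rows downward; lengths in m; the calibration is good to about 2 mm. A picture is of the moment at which its call begins. There is no depth.
- arm.job_done(): hands the job in; it is judged then, once.
The state is a dict: "time_s": time; "joints": joint angles; "qd": joint speeds; "joint_efforts": joint torques, N m; "tool_pos": TCP position; "orientation": TCP orientation; "ft_force": force on the tool from outside, world axes, zero at the start; "wrist_torque": the same for the moment, N m; "finger_gap": finger opening in m; "finger_force": force on a finger pad.
Only numpy, scipy, OpenCV 4.12 (cv2) and the standard library are available. Lean on these libraries where they do the work, as an engineer would, in place of code of your own. Each camera call takes 0.05 s, during which the arm holds its last target. There are 200 camera calls.

### The job

Two finished panels are drying across the wooden battens. Take the cream one with the matchbox labels and slide it, labels up, through the slot in the brass-edged end of the box frame that lies on the cutting mat, pushing it home until its outer end is flush with the frame. Leave the blue butterfly panel and the other things on the bench where they are.

Things in the scene. Friction and masses are not known exactly. Their poses are not given: they have to be found in the camera images.
- label_panel: The panel to frame: stiff flat cream board, 160 x 66 x 6 mm, 60 to 105 g, eight red, green and orange matchbox labels on top. Origin: centre of the underside; x along its length, y across its width, z up out of the labelled face. It starts labels up, lying across both battens (underside 18 mm above the bench), roughly square to them. Either end may go in first.
- butterfly_panel: The look-alike to leave alone: the same size and axes as the label panel but dark blue with three butterflies, lying beside it on the same battens. Which panel lies nearer the robot varies.
- battens: Two parallel wooden strips fixed to the bench, 18 mm wide, 18 high, 300 long. Origin: midway between them, on the bench. They run along x with centre lines at y = -55 and +55 mm; the 92 mm gap between them is open down to the bench. The panels lie across them, length along y, centres about 150 mm apart.
- box_frame: Dark wooden box frame lying face up, fixed to the bench, 175 mm long (x), 100 wide (y), 38 high. Origin: centre of the underside. The end at x = -87.5 mm is edged in brass on top and has the slot through it; it faces roughly to the robot's right (world -y). The other sides are closed. On top, inside the lip, it is open, but that window (56 mm wide) is too small for the panel.
- frame_slot (a point): Centre of the slot's mouth, in the outer face of the brass-edged end, 25.5 mm above the bench. Axes as the frame's: x points into the frame (the way the panel goes in), y along the slot's width. The slot is 72 mm wide, 11 mm high, its floor 20 mm above the bench; over its first 8 mm it flares by about 4 mm at each side and 3 mm above and below.
- glue_bottle: White glue bottle, 48 mm across, 120 mm tall, orange cap; bystander. Origin: centre of the underside.
- tape_roll: Brown roll of tape lying flat, 90 mm across, 25 mm high; bystander. Origin: centre of the underside.
- pin_jar: Amber glass jar with a steel lid, 60 mm across, 60 mm tall; bystander. Origin: centre of the underside.
- matchbox_red: Red matchbox 53 x 36 x 16 mm lying flat; bystander. Origin: centre of the underside.
- matchbox_green: Green matchbox 53 x 36 x 16 mm lying flat; bystander. Origin: centre of the underside.
- tack_hammer: Small hammer lying on the bench, wooden handle and steel head, 220 mm long; bystander. Origin: near the middle of the handle.
- frame_stop (a point): Centre of the solid stop at the inner end of the pocket, 160 mm straight in from frame_slot. Between them the pocket has the slot's section (72 x 11 mm, level floor), with the frame's lip over the panel's edges. The panel slides easily in it (1 N or so) and stays level by itself once half in. Pushed against the stop, its outer end is flush with the brass-edged end.
Things that resemble listed ones, but are neither listed nor needed, are in the scene too. Leave any purple look-alike of the label_panel alone. Of the things that look like the box_frame, take the one that is farthest to the robot's right at the start.

How it is judged:
At the end, for the whole second after the job is handed in: The label panel lies at rest in the frame's pocket, labels up, its outer end flush with the brass-edged end to within 4 mm (its centre 76 to 84 mm in from the slot's mouth), centred across the slot within 6 mm and lying on the pocket's floor (x of label_panel in the frame of frame_slot between 0.076 and 0.084 m and y of label_panel in the frame of frame_slot between -0.006 and 0.006 m and z of label_panel in the frame of frame_slot between -0.009 and 0.002 m and angle between the x axis of label_panel and the x axis of box_frame, either way round below 0.08 rad and angle between label_panel's own z axis and vertical below 0.1 rad and linear speed of label_panel below 0.02 m/s); the robot touches nothing.
It fails at once if the blue butterfly panel or another bystander is moved by more than 30 mm (distance of any of butterfly_panel, glue_bottle, tape_roll, pin_jar, matchbox_red, matchbox_green, tack_hammer from where it was at the start of the episode above 0.03 m).
It also fails if it takes over 64 s, if anything falls off the work surface, if the arm or the gripper's body presses on something with over 40 N, if the wrist force passes 120 N, or if a joint passes its speed limit or range.

## Working session

There is one attempt and no reset: what is moved stays moved. The work goes in short steps, Python scripts to look and compute and a shell command to move; the robot and the scene stay as the last step left them, time stands still between calls to the robot, and variables do not carry over. Pictures are saved under pics/ and viewed, at most 10 in all, crops included, and the job is handed in when it is done.

```bash
mkdir -p pics; ls; python3 - <<'E'
from cell import arm
import cv2
for n in("scene","top"):
    c=arm.camera(n); cv2.imwrite(f"pics/{n}0.png",c["image"]); print(n,c["intrinsics"],c["k1"],c["xyz"],c["orientation"])
s=arm.read_state();print(s["time_s"],s["tool_pos"],s["orientation"],s["finger_gap"],arm.pinch_z)
E
```

```text
pics
scene [[370.00825675   0.         256.88392027]
 [  0.         370.00825675 190.53218047]
 [  0.           0.           1.        ]] -0.03242539824696182 [1.27021896 0.18320916 0.92067417] [[-0.1775178  -0.73993857  0.64882844]
 [ 0.98405128 -0.14111654  0.10830143]
 [ 0.01142402  0.65770589  0.75318819]]
top [[360.59740919   0.         253.52594213]
 [  0.         360.59740919 187.86114732]
 [  0.           0.           1.        ]] -0.021446351902509538 [0.35622973 0.04471795 1.09808989] [[-0.00114898  0.98442957 -0.17577571]
 [-0.99992713 -0.00324332 -0.01162803]
 [-0.01201707  0.17574954  0.98436156]]
0.1 [ 0.21525732 -0.47842615  0.23061692] [[ 9.11956895e-01  4.10285600e-01 -5.90958408e-04]
 [ 4.10286025e-01 -9.11955967e-01  1.30091817e-03]
 [-5.18005561e-06 -1.42884327e-03 -9.99998979e-01]] 0.08522388899576752 0.0187
```

View pics/top0.png

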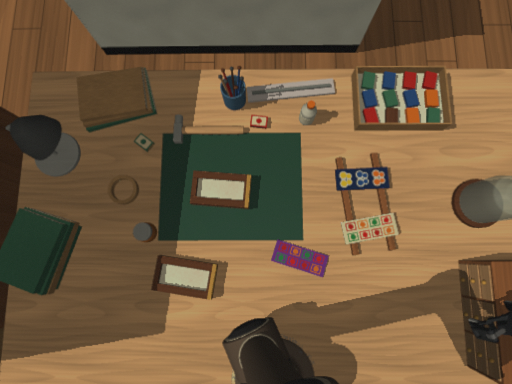

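View pics/scene0.png

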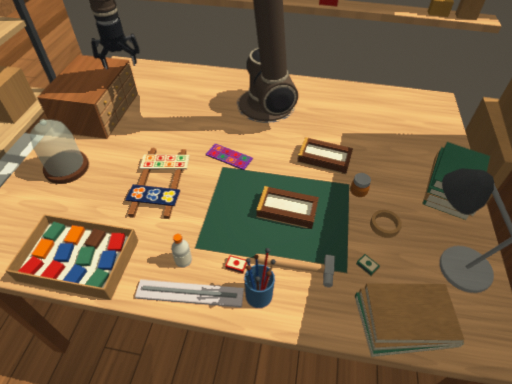

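The top view shows the label panel at (370,228) and the blue one at (362,179). The target frame, on the mat, is at (221,190) with its brass end at u≈249. It is farther right than the other frame at (185,277). The purple look-alike at (300,258) stays put.

```bash
cat > h.py <<'E'
import numpy as np,cv2
from cell import arm
def ray(c,uv):
    uv=np.atleast_2d(np.float64(uv)); k=np.array([c["k1"],0,0,0,0.])
    n=cv2.undistortPoints(uv.reshape(-1,1,2),np.array(c["intrinsics"]),k).reshape(-1,2)
    d=np.c_[n[:,0],-n[:,1],-np.ones(len(n))]@np.array(c["orientation"]).T
    return np.array(c["xyz"]),d
def onz(c,uv,z):
    o,d=ray(c,uv); return o+d*((z-o[2])/d[:,2])[:,None]
def rect(mask):
    cs=cv2.findContours(mask,cv2.RETR_EXTERNAL,cv2.CHAIN_APPROX_NONE)[0]
    return max(cs,key=cv2.contourArea).reshape(-1,2)
E
python3 - <<'E'
from h import *
im=cv2.imread("pics/top0.png"); hsv=cv2.cvtColor(im,cv2.COLOR_BGR2HSV)
for p in[(370,222),(340,240),(348,236),(220,189),(248,190),(196,189),(230,215),(328,225)]:print(p,hsv[p[1],p[0]])
A=cv2.resize(im[205:255,330:410],None,fx=5,fy=5,interpolation=1)
B=cv2.resize(im[165:215,185:265],None,fx=5,fy=5,interpolation=1)
C=cv2.imread("pics/scene0.png")
A2=cv2.resize(C[140:190,125:205],None,fx=5,fy=5,interpolation=1)
B2=cv2.resize(C[182:232,248:328],None,fx=5,fy=5,interpolation=1)
cv2.imwrite("pics/z.png",np.vstack([np.hstack([A,B]),np.hstack([A2,B2])]))
E
```

```text
(370, 222) [ 38  80 150]
(340, 240) [ 16 128 179]
(348, 236) [ 44  92 133]
(220, 189) [ 26  54 183]
(248, 190) [ 18 167 162]
(196, 189) [ 14 117  48]
(230, 215) [70 90 68]
(328, 225) [ 16 125 184]
```

View pics/z.png

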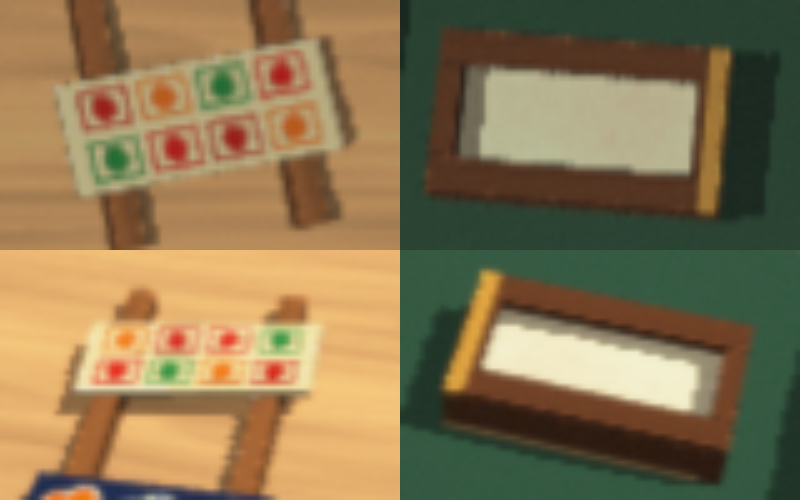

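The zoom shows the cream panel's outline clearly, on a 5x scale. The frame's top corners are at about (443,28), (731,47), (716,216) and (427,193), with brass on the right. I'll turn these into positions using masks and check the sizes.

```bash
cat > meas.py <<'E'
from h import *
def quad(c,m,z):
    P=onz(c,rect(m),z)[:,:2]*1000
    (ctr,sz,a)=cv2.minAreaRect(P.astype(np.float32)); b=cv2.boxPoints((ctr,sz,a))
    e=b[1]-b[0],b[2]-b[1]; l=max(e,key=np.linalg.norm); l=l*np.sign(l[1]); 
    return ctr,sorted(sz),np.degrees(np.arctan2(l[1],l[0]))
def roi(m,x0,y0,x1,y1):
    o=np.zeros_like(m);o[y0:y1,x0:x1]=m[y0:y1,x0:x1];return o
E
python3 - <<'E'
from meas import *
K=np.ones((9,9),np.uint8)
c=arm.camera("top"); im=c["image"]; H=cv2.cvtColor(im,cv2.COLOR_BGR2HSV); h,s,v=cv2.split(H)
m=roi((((s<112)&(v>100)&(h>20))|((s>150)&(v>120))|((h>30)&(h<90))).astype(np.uint8)*255,335,208,402,250)
m=cv2.morphologyEx(cv2.morphologyEx(m,cv2.MORPH_CLOSE,K),cv2.MORPH_OPEN,K)
print("panel top",quad(c,m,.024))
f=roi((((h<35)|(h>170))&(v>35)&~((h>40)&(h<100))).astype(np.uint8)*255,185,160,262,215)
f=cv2.morphologyEx(cv2.morphologyEx(f,cv2.MORPH_CLOSE,K),cv2.MORPH_OPEN,K)
print("frame top",quad(c,f,.038))
z=lambda q,o,k=5:(np.float64(q)-[ [0,0]])/k-.4+np.array(o)
F=onz(c,z([(443-400,28),(731-400,47),(716-400,216),(427-400,193)],(185,165)),.038)*1000
P=onz(c,z([(56,86),(328,40),(352,146),(82,195)],(330,205)),.024)*1000
c2=arm.camera("scene")
F2=onz(c2,z([(752-400,325-250),(482-400,270-250),(446-400,390-250),(728-400,447-250)],(248,182)),.038)*1000
P2=onz(c2,z([(322,325-250),(95,323-250),(75,388-250),(305,393-250)],(125,140)),.024)*1000
for n,q in("F",F),("P",P),("F2",F2),("P2",P2):
    q=q[:,:2];print(n,q.round(1).tolist(),q.mean(0).round(1),"sides",[round(np.linalg.norm(q[i]-q[i-1]),1) for i in range(4)],"ang",[round(np.degrees(np.arctan2(*(a-b)[::-1])),1) for a,b in((q[0],q[1]),(q[3],q[2]))])
E
```

```text
panel top ((426.75933837890625, -285.74053955078125), [73.25464630126953, 160.4026336669922], np.float32(98.842186))
frame top ((542.3953247070312, 156.05911254882812), [104.3048324584961, 177.503173828125], np.float32(85.60061))
F [[600.3, 239.4], [587.9, 65.4], [485.7, 74.2], [499.8, 246.1]] [543.4 156.3] sides [np.float64(100.7), np.float64(174.5), np.float64(102.6), np.float64(172.5)] ang [np.float64(85.9), np.float64(85.3)]
P [[444.7, -201.8], [471.6, -365.5], [408.7, -375.4], [380.6, -214.4]] [ 426.4 -289.3] sides [np.float64(65.4), np.float64(165.8), np.float64(63.7), np.float64(163.4)] ang [np.float64(99.3), np.float64(99.9)]
F2 [[498.8, 248.9], [484.9, 75.0], [585.4, 69.7], [596.6, 241.6]] [541.4 158.8] sides [np.float64(98.0), np.float64(174.5), np.float64(100.6), np.float64(172.3)] ang [np.float64(85.4), np.float64(86.3)]
P2 [[377.6, -209.6], [405.6, -366.9], [468.9, -356.2], [444.1, -201.0]] [ 424.  -283.4] sides [np.float64(67.0), np.float64(159.8), np.float64(64.2), np.float64(157.1)] ang [np.float64(100.1), np.float64(99.1)]
```

```bash
cat > go.py <<'E'
# prints the shift/turn (scaled, tool axes) to a target: x y z (mm), world angle (deg) of tool y
import sys,numpy as np
from cell import arm
def go(x,y,z,a):
    s=arm.read_state();R=np.array(s["orientation"]);p=np.array(s["tool_pos"])
    d=R.T@(np.array([x,y,z])/1000-p)/.75
    cur=np.degrees(np.arctan2(R[1,1],R[0,1])); t=-((a-cur+180)%360-180)/360
    print(d.round(4),round(t,4),"now",(p*1000).round(1),round(cur,2),"t",s["time_s"],"gap",s["finger_gap"],"F",np.round(s["ft_force"],1))
if __name__=="__main__":go(*map(float,sys.argv[1:]))
E
python3 go.py 429.6 -310.7 100 9.4
```

```text
[ 0.3524 -0.0867  0.1745] -0.2088 now [ 215.3 -478.6  230.8] -65.78 t 0.2 gap 0.08554134861875336 F [-1.1 -0.3  0.5]
```

```bash
python3 -m pendant '0.3524 -0.0867 0.1745 -0.2088;0.3524 -0.0867 0.1745 -0.2088;0.3524 -0.0867 0.1745 -0.2088;0.3524 -0.0867 0.1745 -0.2088;0.3524 -0.0867 0.1745 -0.2088;0.3524 -0.0867 0.1745 -0.2088;0.3524 -0.0867 0.1745 -0.2088;0.3524 -0.0867 0.1745 -0.2088;0.3524 -0.0867 0.1745 -0.2088;0.3524 -0.0867 0.1745 -0.2088;0.3524 -0.0867 0.1745 -0.2088;0.3524 -0.0867 0.1745 -0.2088' 1 60; python3 go.py 429.6 -310.7 8 9.4
python3 - <<'E'
from h import *
T=arm.camera("top")["image"][190:270,320:420];S=arm.camera("scene")["image"][110:190,115:215]
cv2.imwrite("pics/a.png",np.hstack([cv2.resize(q,None,fx=4,fy=4,interpolation=1) for q in(T,S)]))
E
```

```text
time_s: 1.4
tool_pos: [0.4296, -0.3111, 0.1004]
orientation: [[-0.161, 0.987, -0.0], [0.987, 0.161, 0.0], [0.0, -0.0, -1.0]]
ft_force: [0.3, -0.5, -0.0]
finger_gap: 0.0854
finger_force: 0.0
[6.000e-04 1.000e-04 1.232e-01] -0.0004 now [ 429.6 -311.1  100.4] 9.27 t 1.4 gap 0.0854169655653084 F [ 0.3 -0.5 -0. ]
```

View pics/a.png

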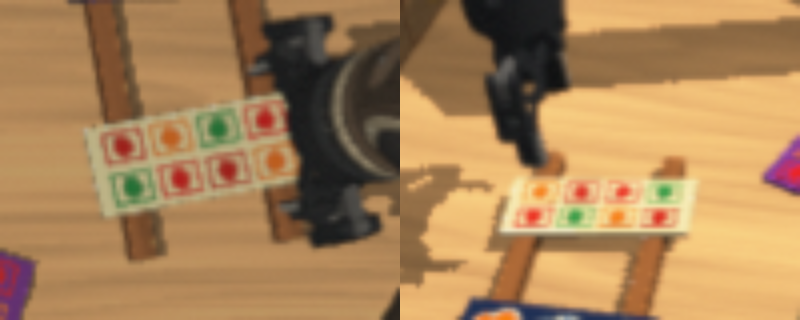

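The gripper is lined up over the panel's -y half, straddling its width. I'll descend in two stages, watching the force.

```bash
python3 -m pendant '0 0 0.05 0;0 0 0.09 0;0 0 0.105 0;0 0 0.112 0;0 0 0.118 0;0 0 0.123 0;0 0 0.123 0' 1 60; python3 go.py 429.6 -310.7 8 9.4
```

```text
time_s: 2.2
tool_pos: [0.4302, -0.3113, 0.0087]
orientation: [[-0.163, 0.987, 0.001], [0.987, 0.163, -0.001], [-0.001, 0.001, -1.0]]
ft_force: [-0.0, 0.2, 0.2]
finger_gap: 0.0855
finger_force: 0.0
[ 0.0009 -0.0006  0.0009] -0.0 now [ 430.2 -311.3    8.7] 9.39 t 2.2 gap 0.08553794721363618 F [-0.   0.2  0.2]
```

```bash
python3 -m pendant '0 0 0.002 0;0 0 0.002 0;0 0 0.002 0;0 0 0.002 0;0 0 0.002 0;0 0 0.002 0;0 0 0.002 0;0 0 0.002 0' 0 60;python3 -m pendant '0 0 -0.02 0;0 0 -0.05 0;0 0 -0.1 0;0 0 -0.1 0;0 0 -0.1 0'; python3 - <<'E'
from h import *
T=arm.camera("top")["image"][180:280,310:420];S=arm.camera("scene")["image"][90:190,105:215]
cv2.imwrite("pics/b.png",np.hstack([cv2.resize(q,None,fx=3.6,fy=3.6,interpolation=1) for q in(T,S)]))
E
```

```text
time_s: 3.0
tool_pos: [0.4303, -0.3114, 0.0076]
orientation: [[-0.163, 0.987, 0.001], [0.987, 0.163, -0.001], [-0.001, 0.001, -1.0]]
ft_force: [-0.6, 0.3, 5.3]
finger_gap: 0.0639
finger_force: 66.2
time_s: 3.5
tool_pos: [0.4302, -0.3113, 0.0823]
orientation: [[-0.163, 0.987, 0.001], [0.987, 0.163, -0.001], [-0.001, 0.001, -1.0]]
ft_force: [0.0, 0.3, -1.0]
finger_gap: 0.0639
finger_force: 66.2
```

View pics/b.png

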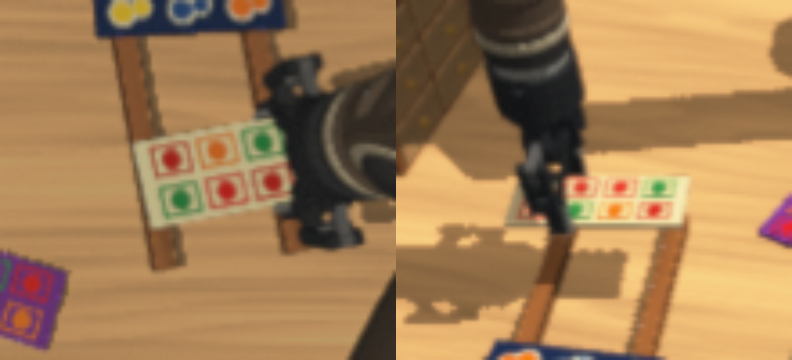

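The panel is held level. Next I triangulate its leading-end corners from the two views: top (133,143) and (152,227), scene (686,224) and (690,177).

```bash
python3 - <<'E'
from h import *
a=arm.camera("top");b=arm.camera("scene")
def tri(p,q):
    o1,d1=ray(a,p);o2,d2=ray(b,q);d1=d1[0]/np.linalg.norm(d1);d2=d2[0]/np.linalg.norm(d2)
    t=np.linalg.lstsq(np.c_[d1,-d2],o2-o1,rcond=None)[0];A=o1+t[0]*d1;B=o2+t[1]*d2
    return (A+B)/2*1000,np.linalg.norm(A-B)*1000
f=lambda x,y,ox,oy,s=3.6:(x/s-.4+ox,y/s-.4+oy)
r=[]
for p,q in(((134,142),(688,225)),((152,227),(690,178))):
    X,e=tri(f(*p,310,180),f(q[0]-396,q[1],105,90));r.append(X);print(X.round(1),round(e,1))
d=r[0]-r[1];print(np.linalg.norm(d),np.degrees(np.arctan2(d[1],d[0])))
tz=82.3+16.4
for c,P in((a,[f(134,142,310,180),f(152,227,310,180)]),(b,[f(292,225,105,90),f(294,178,105,90)])):print((onz(c,P,tz/1000)*1000).round(1).tolist())
E
```

```text
[ 444.8 -195.5  101.2] 11.0
[ 381.  -210.3   98.9] 4.0
65.53107453237696 13.099464978699087
[[446.1, -201.7, 98.7], [381.4, -212.4, 98.7]]
[[442.7, -190.8, 98.7], [380.9, -208.3, 98.7]]
```

```bash
python3 go.py 526.5 -51.8 50 -4.3
```

```text
[0.319  0.1846 0.0406] 0.038 now [ 429.  -310.5   80.3] 9.39 t 3.7 gap 0.06371337182968097 F [-0.3  0.3 -0.7]
```

```bash
python3 -m pendant '0.03 0.018 0 0.004;0.08 0.046 0 0.01;0.13 0.075 0 0.016;0.18 0.104 0 0.022;0.23 0.133 0 0.028;0.28 0.162 0 0.034;0.319 0.1846 0.02 0.038;0.319 0.1846 0.04 0.038;0.319 0.1846 0.04 0.038;0.319 0.1846 0.04 0.038'; python3 go.py 526.5 -51.8 12.5 -4.3
python3 - <<'E'
from h import *
T=arm.camera("top")["image"][140:240,180:290];S=arm.camera("scene")["image"][150:250,210:320]
cv2.imwrite("pics/c.png",np.hstack([cv2.resize(q,None,fx=3.6,fy=3.6,interpolation=1) for q in(T,S)]))
E
```

```text
time_s: 4.7
tool_pos: [0.5264, -0.0524, 0.0509]
orientation: [[0.075, 0.997, -0.002], [0.997, -0.075, 0.0], [-0.0, -0.002, -1.0]]
ft_force: [0.3, 0.3, 0.0]
finger_gap: 0.0639
finger_force: 66.2
[0.0008 0.0001 0.0512] 0.0 now [526.4 -52.4  50.9] -4.29 t 4.7 gap 0.06394864292637484 F [0.3 0.3 0. ]
```

View pics/c.png

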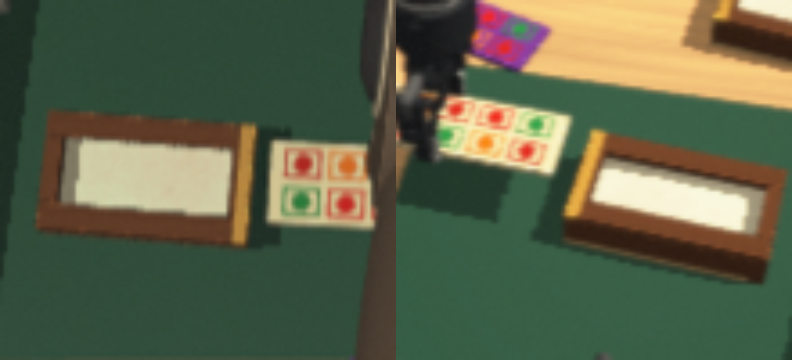

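Top view: the leading end runs (271,141)–(267,227) and the brass edge (257,125)–(246,246). Computing their alignment at the known heights.

```bash
python3 - <<'E'
from h import *
a=arm.camera("top");b=arm.camera("scene")
f=lambda x,y,ox,oy,s=3.6:(x/s-.4+ox,y/s-.4+oy)
u=np.array([np.cos(np.radians(85.7)),np.sin(np.radians(85.7))]);n=np.array([-u[1],u[0]])
for c,pp,ff in((a,[f(271,141,180,140),f(267,228,180,140)],[f(257,124,180,140),f(247,246,180,140),f(50,113,180,140),f(38,230,180,140)]),
             (b,[f(157,174,210,150),f(176,117,210,150)],[f(168,218,210,150),f(203,130,210,150),f(370,282-40,210,150),f(390,170,210,150)])):
    P=onz(c,pp,.0672)[:,:2]*1000;F=onz(c,ff,.038)[:,:2]*1000
    print("panel",P.round(1).tolist(),"mid",P.mean(0).round(1),"frame end mid",F[:2].mean(0).round(1))
    d=P.mean(0)-F[:2].mean(0);print(" along",d@u,"lat",d@n,"panel edge ang",np.degrees(np.arctan2(*(P[0]-P[1])[::-1])),"brass ang",np.degrees(np.arctan2(*(F[0]-F[1])[::-1])))
E
```

```text
panel [[567.3, 52.9], [496.2, 56.3]] mid [531.7  54.6] frame end mid [536.5  68.9]
 along -14.660396968418727 lat 3.7151291398188055 panel edge ang -2.683681223043005 brass ang -4.579147750819359
panel [[566.2, 54.9], [499.6, 59.2]] mid [532.9  57. ] frame end mid [536.   74.9]
 along -18.025500616326585 lat 1.750837507215491 panel edge ang -3.7198798345025614 brass ang -7.0752632635750965
```

```bash
python3 -m pendant '0 0.002 0.02 0;0 0.002 0.04 0;0 0.002 0.0517 0;0 0.002 0.0517 0;0 0.002 0.0517 0'; python3 -m pendant '0.012 0 0 0;0.024 0 0 0;0.036 0 0 0;0.036 0 0 0'; python3 - <<'E'
from h import *
T=arm.camera("top")["image"][140:240,180:290];S=arm.camera("scene")["image"][150:250,210:320]
cv2.imwrite("pics/d.png",np.hstack([cv2.resize(q,None,fx=3.6,fy=3.6,interpolation=1) for q in(T,S)]))
E
```

```text
time_s: 5.4
tool_pos: [0.5289, -0.0528, 0.0133]
orientation: [[0.075, 0.997, 0.0], [0.997, -0.075, -0.0], [-0.0, 0.0, -1.0]]
ft_force: [-0.3, -0.6, -0.6]
finger_gap: 0.0638
finger_force: 66.2
time_s: 5.8
tool_pos: [0.5311, -0.0241, 0.0132]
orientation: [[0.073, 0.997, 0.001], [0.997, -0.073, 0.0], [0.0, 0.0, -1.0]]
ft_force: [-0.4, -1.0, -0.8]
finger_gap: 0.0639
finger_force: 66.2
```

View pics/d.png

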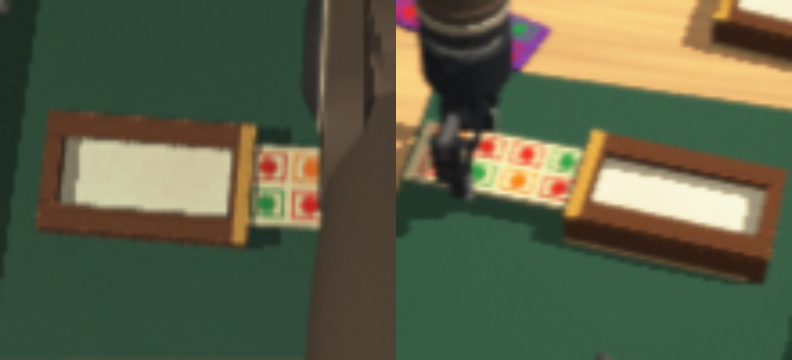

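The leading end has entered the slot with no contact force, so I'll push on and watch the force.

```bash
python3 -m pendant '0.014 0 0 0;0.028 0 0 0;0.04 0 0 0;0.04 0 0 0';python3 -m pendant '0.014 0 0 0;0.028 0 0 0;0.042 0 0 0;0.05 0 0 0;0.05 0 0 0'; python3 go.py 534.7 55.9 12 -4.3
```

```text
time_s: 6.3
tool_pos: [0.5332, 0.0056, 0.0129]
orientation: [[0.073, 0.997, 0.0], [0.997, -0.073, 0.0], [0.0, -0.0, -1.0]]
ft_force: [-0.3, -0.3, -1.2]
finger_gap: 0.0638
finger_force: 66.2
time_s: 6.8
tool_pos: [0.5359, 0.0427, 0.0129]
orientation: [[0.073, 0.997, 0.0], [0.997, -0.073, 0.0], [0.0, 0.0, -1.0]]
ft_force: [-0.3, 0.6, -0.6]
finger_gap: 0.0641
finger_force: 66.2
[ 0.0174 -0.0029  0.0012] 0.0003 now [535.9  42.7  12.9] -4.21 t 6.8 gap 0.0640528443664544 F [-0.3  0.6 -0.6]
```

```bash
python3 -m pendant '0.006 0 0 0;0.012 0 0 0;0.012 0 0 0'; python3 -m pendant '0.012 0 0.001 0;0.012 0 0.001 0;0.012 0 0.001 0;0.012 0 0.001 0;0.012 0 0.001 0;0.012 0 0.001 0' 1;python3 -m pendant '0 0 -0.02 0;0 0 -0.05 0;0 0 -0.1 0;0 0 -0.1 0;-0.05 0 -0.1 0;-0.1 0 -0.1 0;-0.16 0 -0.1 0;-0.16 0 -0.1 0';  python3 - <<'E'
from h import *
T=arm.camera("top")["image"][140:240,180:290];S=arm.camera("scene")["image"][150:250,210:320]
cv2.imwrite("pics/e.png",np.hstack([cv2.resize(q,None,fx=3.6,fy=3.6,interpolation=1) for q in(T,S)]))
E
python3 go.py 530.2 -40 12 -4.3
```

```text
time_s: 7.1
tool_pos: [0.5366, 0.051, 0.0129]
orientation: [[0.075, 0.997, 0.0], [0.997, -0.075, 0.0], [0.0, 0.0, -1.0]]
ft_force: [-0.4, 0.2, -0.1]
finger_gap: 0.064
finger_force: 66.2
time_s: 7.7
tool_pos: [0.537, 0.0595, 0.0121]
orientation: [[0.075, 0.997, -0.0], [0.997, -0.075, -0.0], [-0.0, -0.0, -1.0]]
ft_force: [-2.1, -3.6, -2.5]
finger_gap: 0.0854
finger_force: 1.9
time_s: 8.5
tool_pos: [0.5287, -0.0635, 0.0875]
orientation: [[0.079, 0.997, 0.002], [0.997, -0.079, -0.0], [-0.0, 0.002, -1.0]]
ft_force: [0.4, 0.8, 0.3]
finger_gap: 0.0855
finger_force: 0.0
[ 0.0273 -0.0003  0.1005] -0.0003 now [528.7 -60.5  87.4] -4.4 t 8.6 gap 0.08546946250979284 F [0.1 0.1 0.6]
```

View pics/e.png

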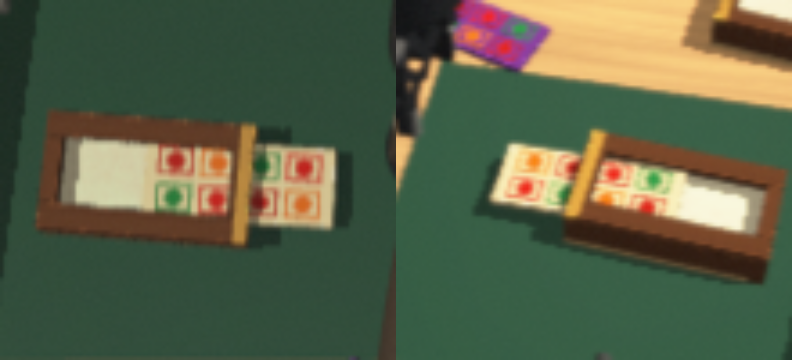

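The panel is just over half in, level and centred, with about 64 mm left outside. Now I'll close the fingers, drop behind it and push its end.

```bash
python3 -m pendant '0.02 0 0 0;0.02 0 0 0;0.02 0 0 0;0.02 0 0.02 0;0.02 0 0.05 0;0.02 0 0.09 0;0.02 0 0.102 0;0.02 0 0.102 0' 0; python3 go.py 532 25 12 -4.3
```

```text
time_s: 9.4
tool_pos: [0.5281, -0.0444, 0.0094]
orientation: [[0.074, 0.997, -0.003], [0.997, -0.074, 0.0], [0.0, -0.003, -1.0]]
ft_force: [-0.5, -1.6, 0.2]
finger_gap: -0.0004
finger_force: 0.0
[ 0.0926 -0.0017 -0.0035] 0.0002 now [528.1 -44.4   9.4] -4.23 t 9.4 gap -0.00036787696255005946 F [-0.5 -1.6  0.2]
```

```bash
python3 -m pendant '0.02 0 -0.003 0;0.04 0 -0.003 0;0.055 0 -0.003 0;0.07 0 -0.003 0;0.085 0 -0.003 0;0.1 0 -0.003 0;0.1 0 -0.003 0';python3 -m pendant '0.01 0 0 0;0.016 0 0 0;0.02 0 0 0;0.02 0 0 0'; python3 go.py 534.7 58 12 -4.3
```

```text
time_s: 10.1
tool_pos: [0.5351, 0.0313, 0.0129]
orientation: [[0.073, 0.997, 0.0], [0.997, -0.073, 0.0], [0.0, 0.0, -1.0]]
ft_force: [0.4, 0.4, 0.3]
finger_gap: 0.0003
finger_force: 0.0
time_s: 10.5
tool_pos: [0.5361, 0.045, 0.0129]
orientation: [[0.075, 0.997, -0.0], [0.997, -0.075, 0.0], [0.0, -0.0, -1.0]]
ft_force: [0.0, 0.2, -0.5]
finger_gap: -0.0
finger_force: 0.0
[ 0.0172 -0.0032  0.0011] 0.0001 now [536.1  45.   12.9] -4.28 t 10.5 gap -1.1259789470983662e-06 F [ 0.   0.2 -0.5]
```

```bash
python3 -m pendant '0.004 -0.001 0 0;0.008 -0.001 0 0;0.012 -0.001 0 0;0.015 -0.001 0 0;0.015 -0.001 0 0';python3 -m pendant '0.003 0 0 0;0.005 0 0 0;0.005 0 0 0'
```

```text
time_s: 11.0
tool_pos: [0.5362, 0.0563, 0.0129]
orientation: [[0.074, 0.997, 0.0], [0.997, -0.074, 0.0], [0.0, 0.0, -1.0]]
ft_force: [-0.0, -0.4, -0.4]
finger_gap: -0.0002
finger_force: 0.0
time_s: 11.3
tool_pos: [0.5364, 0.0596, 0.0129]
orientation: [[0.075, 0.997, -0.0], [0.997, -0.075, -0.001], [-0.001, -0.0, -1.0]]
ft_force: [-1.5, -1.1, -0.1]
finger_gap: -0.0001
finger_force: 0.9
```

```bash
python3 -m pendant '0.003 0 0 0;0.003 0 0 0;0.003 0 0 0';python3 -m pendant '0.003 0 0 0;0.003 0 0 0;0.003 0 0 0'
```

```text
time_s: 11.6
tool_pos: [0.5364, 0.0597, 0.0129]
orientation: [[0.076, 0.997, -0.0], [0.997, -0.076, -0.005], [-0.005, 0.0, -1.0]]
ft_force: [-0.7, -9.7, 2.6]
finger_gap: 0.0002
finger_force: 5.0
time_s: 11.9
tool_pos: [0.5364, 0.0597, 0.013]
orientation: [[0.078, 0.997, -0.0], [0.997, -0.078, -0.01], [-0.01, 0.0, -1.0]]
ft_force: [-2.0, -17.4, 4.0]
finger_gap: 0.0002
finger_force: 9.2
```

The push has met a firm stop where flush should be (59.7 + 11 mm ≈ mouth). I'll back off and look.

```bash
python3 -m pendant '-0.03 0 0 0;-0.06 0 0 0;-0.06 0 -0.05 0;-0.1 0 -0.1 0;-0.16 0 -0.16 0;-0.2 0 -0.2 0;-0.2 0 -0.2 0;-0.2 0 -0.2 0';  python3 - <<'E'
from h import *
T=arm.camera("top")["image"][140:240,180:290];S=arm.camera("scene")["image"][150:250,210:320]
cv2.imwrite("pics/f.png",np.hstack([cv2.resize(q,None,fx=3.6,fy=3.6,interpolation=1) for q in(T,S)]))
E
```

```text
time_s: 12.7
tool_pos: [0.5263, -0.0861, 0.164]
orientation: [[0.077, 0.997, 0.003], [0.997, -0.077, 0.0], [0.0, 0.003, -1.0]]
ft_force: [0.1, 0.3, -0.3]
finger_gap: 0.0003
finger_force: 0.0
```

View pics/f.png

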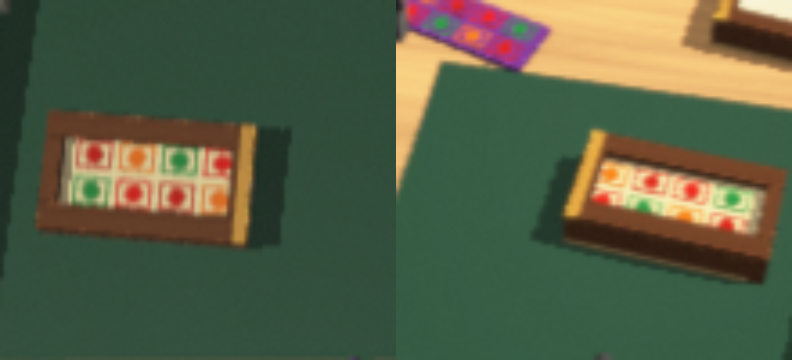

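The panel is fully inside the frame, labels up, with nothing showing beyond the brass end at (250,185). I'm handing the job in.

```bash
python3 -c "
from cell import arm
print(arm.job_done())"
```

```text
the job is handed in; nothing more can be done
None
```

The cream label panel is in the box frame on the mat, labels up and pushed against a firm stop at about flush with the brass-edged end. I moved nothing else and handed the job in after about 13 s of robot time; the hand-in returned no verdict.

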